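# Flag the flask left open in the fume hood

## Robot

A 7-joint arm with a two-finger parallel gripper is mounted at the origin on the work surface. World frame = base frame: x ahead of the robot, y to its left, z up, the work surface at z = 0. Lengths are in m, angles in rad, forces in N, time in s.
With the tool pointing down it reaches from about 0.425 to 0.95 m from the base axis. Payload 4.7 kg.
Tool frame: the origin (TCP) lies at the very end of the fingers, on their centre line; the grasp point (between the pads) lies 19 mm behind it; z points along the fingers, y is the direction in which the jaws open and shut (so a half turn about z gives the same grasp; the last joint's range is limited). The gripper opens to 87 mm and grips with 3 to 60 N. Pads are 19 mm wide; open, the fingers measure 117 mm over their backs; the gripper's body (75 mm by 190 mm) begins 51 mm behind the grasp point.
Start: joints at [-1.186, 0.469, -0.049, 1.532, 0.024, 1.141, -0.082], TCP at [0.271, 0.618, 0.192] pointing down, gripper open.
Joint ranges: [-2.59, 2.59], [-0.33, 1.99], [-1.39, 1.29], [0.1, 2.45], [-1.04, 4.18], [0.21, 1.99], [-2.66, 2.66]. Speed limits (rad/s): [2.57, 2.57, 3.14, 3.14, 3.14, 3.14, 3.14].

## Interface

Orientations are given as a unit quaternion [w, x, y, z].
In Python, from rig import robot gives the robot as it stands.
- The arm moves only by the tool play_rows, never from a script. Its argument "commands" is a list of rows, each an object of numbers: "ax", "ay", "az": the turn, a rotation vector about the tool's x, y, z normalised to -1 to 1, where 1 is 180 degrees; "x", "y", "z": the shift along the tool's x, y, z normalised to -1 to 1, where 1 is 0.15 m; "claw": the opening, from 0 (shut) to 1 (fully open). In form: [{"ax": .., "ay": .., "az": .., "x": .., "y": .., "z": .., "claw": ..}, ...]. A call has exactly 10 rows; each row is the pose to reach, as a shift and turn from the pose commanded when the call began, along the tool's axes at that moment, turning the shorter way round; what a row does not reach only later rows make up. A row lasts 1/8 s, in which the tool goes at most 62.5 mm and 10.7 degrees, less where a joint would pass 70% of its speed; a pose out of reach is approached as far as the arm can. A call with a number of a shift or a turn outside -1 to 1 is refused whole. A call with a gripper value outside its range is refused whole. The fingers move at their own pace and stop on an object; "force" is the grip in N (left out, the last holds). Time passes only in rows, so rows that repeat a pose let the fingers close, or fill a call up. It gives the time, the measured TCP pose, the force and the opening at its end, in the units of the state.
- robot.state(): the state, without advancing time (a new reading comes with each control period).
- robot.camera(name): name is "side" or "top" or "wrist"; returns a dict with "frame" (480x640x3 uint8, red, green, blue), "range_z" (480x640 float32, m along the optical axis (not along the pixel's ray), 0 where there is no reading), "vfov" (degrees; the focal length in pixels is half the picture's height over the tangent of half this angle, whatever the lens; pixels are square), "cx", "cy" (the principal point, pixels), "T" (4x4, takes a point from camera to world coordinates). Camera axes: x right, y down, z forward; pixel columns grow to the right and rows downward; lengths in m; the calibration is good to about 2 mm. The wrist camera is an equidistant fisheye: a pixel r from the principal point sees the ray r / f radians off the axis. A picture is of the moment at which its call begins.
- robot.sign_off(): hands the job in, once; it reports no verdict.
The state is a dict: "time_s": time; "joint_positions": joint angles; "joint_velocities": joint speeds; "joint_torque": joint torques, N m; "eef_pos": TCP position; "orientation": TCP orientation; "contact_force": force on the tool from outside, world axes, zero at the start; "torque": the same for the moment, N m; "grip_width": finger opening in m.
Only numpy, scipy, OpenCV 4.12 (cv2) and the standard library are available. Lean on these libraries where they do the work, as an engineer would, in place of code of your own. Each camera call takes 0.05 s, during which the arm holds its last target.

## Task

One of the two conical flasks in the hood has been left open: press the button of the hotplate it stands on fully down and let it go, to switch that plate off. Then show it to your colleague: point from above at the open flask's mouth with the fingertips 2 to 3 cm over it, for two seconds, and after that point in the same way, for two seconds, at the larger of the two stoppers on the bench, which belongs in it. Do not touch or pick up the flasks or stoppers, leave the other hotplate's button alone and do not disturb anything else.

Things in the scene. Friction and masses are not known exactly. Their poses are not given: they have to be found in the camera images.
- hotplate_1: Stirring hotplate, grey, fixed to the bench: body 200 (x) by 150 (y) by 65 mm high, a white plate 145 by 148 mm behind whose top is 95 mm above the bench, and in front (-x side) a control ledge 65 mm above the bench with one round push button in its middle. Origin: centre of its underside; x points from the ledge to the back, z up. This is the one that carries the open flask; it may stand left or right.
- hotplate_2: Stirring hotplate, grey, fixed to the bench: body 200 (x) by 150 (y) by 65 mm high, a white plate 145 by 148 mm behind whose top is 95 mm above the bench, and in front (-x side) a control ledge 65 mm above the bench with one round push button in its middle. Origin: centre of its underside; x points from the ledge to the back, z up. This is the one that carries the stoppered flask.
- button_1_top (a point): Centre of the top of the round push button (26 mm across) on the ledge of the hotplate with the open flask, 73 mm in front of that hotplate's origin; pressed straight down. The fingertips must stand 100 mm in front of the flask on the plate: keep the gripper's long side crosswise (along the ledge).
- button_2_top (a point): Centre of the top of the round push button (26 mm across) on the ledge of the hotplate with the stoppered flask, 73 mm in front of that hotplate's origin; pressed straight down. The fingertips must stand 100 mm in front of the flask on the plate: keep the gripper's long side crosswise (along the ledge).
- button_1 (a joint): Travel of the push button of the hotplate with the open flask: 0 released, 0.006 m fully down; a spring (about 5 N fully down) brings it back.
- button_2 (a joint): Travel of the push button of the hotplate with the stoppered flask: 0 released, 0.006 m fully down; a spring (about 5 N fully down) brings it back.
- flask_open: Conical glass flask, 85 mm across at the base, 38 mm at the mouth, 145 mm high, loose, standing on the white plate of hotplate_1. Origin: centre of its underside, z up. It has no stopper: its mouth is open.
- flask_open_mouth (a point): Centre of the open flask's mouth, level with its rim, 240 mm above the bench.
- flask_closed: Conical glass flask, 85 mm across at the base, 38 mm at the mouth, 145 mm high, loose, standing on the white plate of hotplate_2. Origin: centre of its underside, z up. A tan rubber stopper sits in its mouth; the whole is 165 mm high.
- stopper_large: Tan rubber tapered stopper standing loose on the bench on its wide end, 38 mm across and 34 mm high: the one that belongs in the open flask. Origin: centre of its underside, z up. It stands left or right in front of the hotplates.
- stopper_large_top (a point): Centre of the top of the larger stopper, 34 mm above the bench.
- stopper_small: Tan rubber tapered stopper standing loose on the bench on its wide end, 23 mm across and 20 mm high. Origin: centre of its underside, z up. A bystander, on the other side from the larger one.
- beaker: Bystander: loose glass beaker 100 mm across, 125 mm high, with two orange-capped tubes in it (150 mm high in all). Origin: centre of its underside.
- spatula: Bystander: loose thin steel lab spatula 147 mm long, 4 mm thick, lying on the bench in front of the hotplates. Origin: middle of its underside, x along it.
- tube_standing: Bystander: loose clear tube with an orange cap, 34 mm across, 113 mm high, standing on the bench. Origin: centre of its underside.
Not all that is in view belongs to the job. What is shaped like the flask_closed but pink or turquoise is not meant.

How it is judged:
By the outcome, as a careful person would: the job done as asked, in the order asked, and still so for the second after the job is handed in, with the robot touching nothing.
It also fails if it takes over 58 s, if anything falls off the work surface, if the arm or the gripper's body presses on something with over 40 N, if the wrist force passes 120 N, or if a joint passes its speed limit or range.

## Working session

There is one attempt and no reset: what is moved stays moved. The work goes in short steps, Python scripts to look and compute and a tool call to move; the robot and the scene stay as the last step left them, time stands still between calls to the robot, and variables do not carry over. Pictures are saved under pics/ and viewed, and the job is handed in when it is done.

Besides the shell and the picture viewer there is one more tool, called after "Request:" as name(argument=value, ...) on one line, values as JSON. play_rows: Moves the arm, as the interface text tells. Its arguments: {"type":"object","properties":{"commands":{"type":"array","items":{"type":"object","properties":{"ax":{"type":"number"},"ay":{"type":"number"},"az":{"type":"number"},"x":{"type":"number"},"y":{"type":"number"},"z":{"type":"number"},"claw":{"type":"number"}}}},"force":{"type":"number"}},"required":["commands"]}

```bash
mkdir -p pics; cat > h.py <<'E'
import numpy as np,cv2
from rig import robot
def grab(n,tag):
    c=robot.camera(n); cv2.imwrite(f'pics/{tag}.png',c['frame'][:,:,::-1]); np.savez(f'{tag}.npz',**{k:c[k] for k in c}); return c
def pt(c,u,v):
    f=240/np.tan(np.radians(float(c['vfov']))/2); z=float(c['range_z'][int(v),int(u)])
    return (c['T']@np.array([(u-c['cx'])/f*z,(v-c['cy'])/f*z,z,1]))[:3]
E
python3 - <<'E'
from h import *
for n in('top','side'):
    c=grab(n,n+'0'); print(c['vfov'],c['T'].round(3).tolist())
print(robot.state())
E
```

```text
56.936330259089715 [[-0.011, -0.986, 0.167, 0.451], [-1.0, 0.009, -0.015, 0.02], [0.013, -0.167, -0.986, 1.149], [0.0, 0.0, 0.0, 1.0]]
44.4796073825422 [[0.993, -0.079, 0.087, 0.475], [-0.118, -0.668, 0.735, -1.037], [-0.0, -0.74, -0.673, 1.116], [0.0, 0.0, 0.0, 1.0]]
{'time_s': 0.1, 'joint_positions': array([-1.18592067,  0.46934885, -0.04857804,  1.53357274,  0.02413136,
        1.14097448, -0.0822839 ]), 'joint_velocities': array([-6.65572510e-04, -6.61761187e-05, -1.11528139e-03, -1.03499836e-03,
       -3.71256126e-04, -1.54778402e-03, -1.36245519e-04]), 'joint_torque': array([ 4.05671835e-04, -5.09172142e+01, -8.14989768e-02, -2.36827004e+01,
       -6.15054974e-02,  3.45345831e-02,  5.05518938e-05]), 'eef_pos': array([0.27116997, 0.61749967, 0.19121314]), 'orientation': array([-1.29726387e-04,  2.05393944e-01,  9.78679003e-01, -8.48613779e-04]), 'contact_force': array([ 0.41705235, -1.37575374,  0.00812251]), 'torque': array([-0.04449017,  0.01538445,  0.02015696]), 'grip_width': 0.08695942850117065}
```

View pics/top0.png

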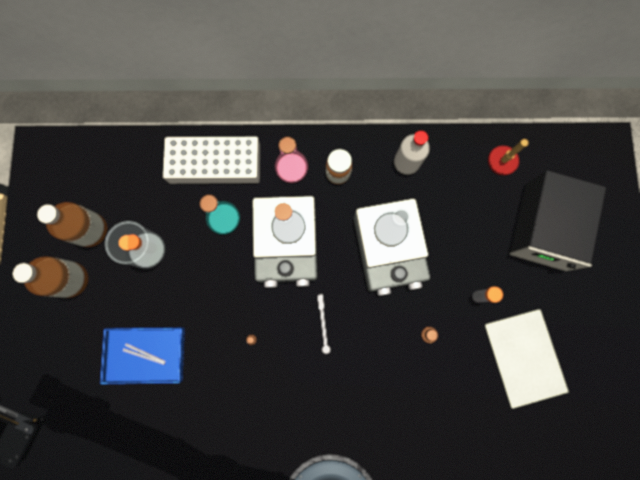

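View pics/side0.png

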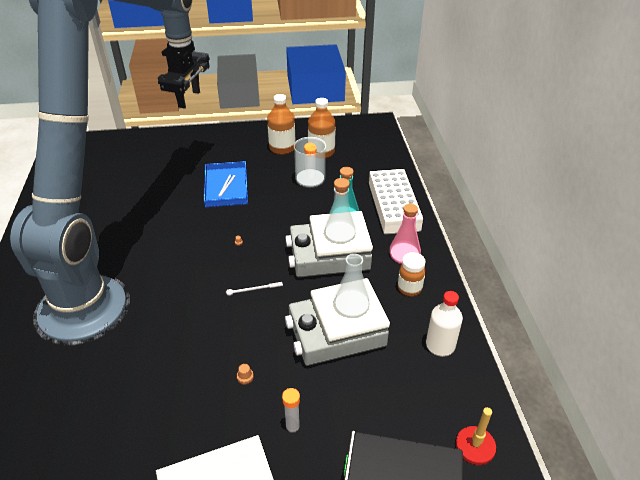

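The top view shows two plates. The left one (285,240) holds a flask with a tan stopper at (283,212), and the right one (392,245) holds a flask with no stopper. The candidate stoppers are at (251,340), which is small, and (430,335), which is large. I'll confirm with crops.

```bash
python3 - <<'E'
from h import *
t=cv2.imread('pics/top0.png'); s=cv2.imread('pics/side0.png')
a=cv2.resize(t[190:360,340:460],None,fx=3.5,fy=3.5,interpolation=cv2.INTER_CUBIC)
b=cv2.resize(s[245:395,225:395],None,fx=2.2,fy=2.2,interpolation=cv2.INTER_CUBIC)
b2=cv2.resize(t[320:360,230:272],(374,265),interpolation=cv2.INTER_CUBIC)
o=np.zeros((600,800,3),np.uint8); o[:595,:420]=a; o[:330,425:799]=b; o[333:598,425:799]=b2
cv2.imwrite('pics/crop0.png',o)
c=dict(np.load('top0.npz'))
for u,v in [(399,273),(430,334),(251,340),(391,265),(412,265),(285,268),(400,217),(391,229),(283,212),(385,212),(415,207),(378,240),(420,240)]: print(u,v,pt(c,u,v).round(4))
E
```

```text
399 273 [ 0.5515 -0.1738  0.0879]
430 334 [ 0.4048 -0.2535  0.0385]
251 340 [0.3945 0.1894 0.0188]
391 265 [ 0.5731 -0.1583  0.069 ]
412 265 [ 0.5732 -0.2111  0.0637]
285 268 [0.5664 0.1005 0.0855]
400 217 [ 0.6862 -0.1789  0.1023]
391 229 [ 0.6397 -0.1414  0.1889]
283 212 [0.6632 0.0919 0.26  ]
385 212 [ 0.6951 -0.1404  0.1181]
415 207 [ 0.713  -0.2185  0.0934]
378 240 [ 0.629  -0.1228  0.1084]
420 240 [ 0.6298 -0.2257  0.0987]
```

View pics/crop0.png

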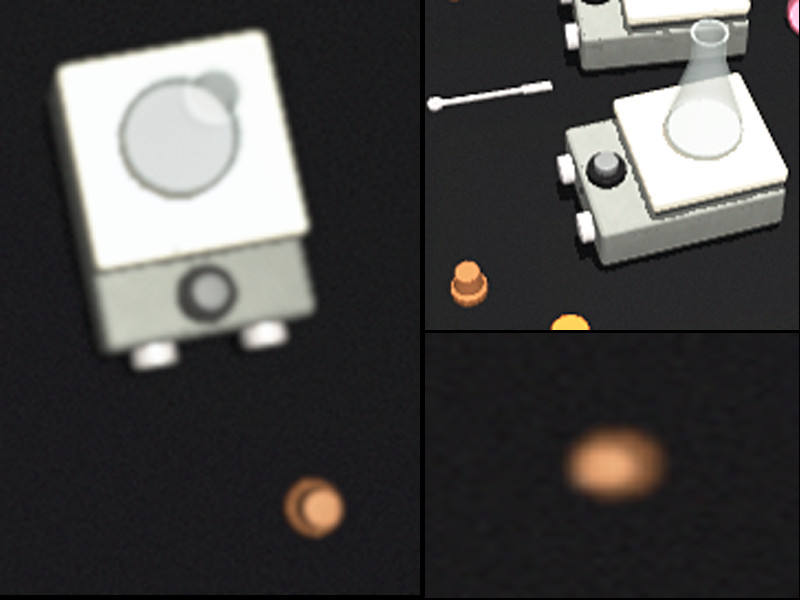

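```bash
cat >> h.py <<'E'
def ray(c,u,v,z):
    f=240/np.tan(np.radians(float(c['vfov']))/2); T=c['T']; d=T[:3,:3]@np.array([(u-c['cx'])/f,(v-c['cy'])/f,1]); return T[:3,3]+d*(z-T[2,3])/d[2]
E
python3 - <<'E'
from h import *
t=dict(np.load('top0.npz'));s=dict(np.load('side0.npz'))
for n,a,b,z in [('mouth',(400.9,217.7),(354.5,260),.24),('base',(391.4,229.4),(352.3,303.5),.095),('button',(399.7,273.1),(307.3,318.6),.085),('stop',(432,334.9),(244.5,368.5),.034)]:
    print(n,ray(t,*a,z).round(4),ray(s,*b,z).round(4))
# plate top points
f=240/np.tan(np.radians(float(t['vfov']))/2)
P=np.array([pt(t,u,v) for v in range(190,300) for u in range(345,440)])
m=(abs(P[:,2]-.095)<.006); r=cv2.minAreaRect(P[m,:2].astype(np.float32)); print('plate',m.sum(),r)
m=(abs(P[:,2]-.065)<.006); r=cv2.minAreaRect(P[m,:2].astype(np.float32)); print('ledge',m.sum(),r)
for v in range(268,279):print([round(float(pt(t,u,v)[2]),3) for u in range(393,407)])
for (u,v) in [(307,317),(307,319),(310,318),(304,319)]: print(pt(s,u,v).round(4))
E
```

```text
mouth [ 0.6537 -0.1546  0.24  ] [ 0.6563 -0.1564  0.24  ]
base [ 0.6571 -0.1581  0.095 ] [ 0.658  -0.1516  0.095 ]
button [ 0.5515 -0.176   0.085 ] [ 0.5511 -0.1758  0.085 ]
stop [ 0.4024 -0.2595  0.034 ] [ 0.4026 -0.2583  0.034 ]
plate 2479 ((0.6317793726921082, -0.16027915477752686), (0.18181751668453217, 0.14852771162986755), 9.866328239440918)
ledge 1226 ((0.6217498183250427, -0.16155022382736206), (0.19753025472164154, 0.14925920963287354), 10.273419380187988)
[0.075, 0.08, 0.08, 0.079, 0.077, 0.083, 0.082, 0.075, 0.075, 0.078, 0.078, 0.076, 0.068, 0.064]
[0.076, 0.074, 0.078, 0.088, 0.085, 0.087, 0.087, 0.093, 0.087, 0.085, 0.08, 0.077, 0.078, 0.066]
[0.08, 0.075, 0.086, 0.087, 0.085, 0.086, 0.086, 0.088, 0.084, 0.085, 0.088, 0.076, 0.078, 0.077]
[0.078, 0.081, 0.088, 0.091, 0.089, 0.087, 0.087, 0.09, 0.089, 0.086, 0.088, 0.079, 0.075, 0.08]
[0.076, 0.085, 0.089, 0.085, 0.088, 0.083, 0.09, 0.085, 0.088, 0.088, 0.088, 0.089, 0.075, 0.079]
[0.078, 0.084, 0.086, 0.089, 0.087, 0.089, 0.088, 0.09, 0.087, 0.089, 0.089, 0.087, 0.073, 0.078]
[0.077, 0.082, 0.09, 0.084, 0.087, 0.091, 0.087, 0.088, 0.088, 0.085, 0.088, 0.087, 0.08, 0.076]
[0.075, 0.08, 0.089, 0.089, 0.088, 0.086, 0.09, 0.086, 0.089, 1.149, 0.085, 0.089, 0.075, 0.08]
[0.079, 0.078, 0.085, 0.087, 0.086, 0.091, 0.089, 0.087, 0.088, 0.09, 0.09, 0.075, 0.076, 0.079]
[0.08, 0.075, 0.077, 0.086, 0.091, 1.149, 0.089, 0.087, 0.087, 0.086, 0.072, 0.077, 0.078, 0.08]
[0.08, 0.077, 0.078, 0.076, 0.081, 0.084, 0.087, 0.082, 0.088, 0.079, 0.075, 0.08, 0.078, 0.068]
[ 0.5511 -0.169   0.0825]
[ 0.5499 -0.1808  0.0897]
[ 0.557  -0.1786  0.0895]
[ 0.5434 -0.177   0.0861]
```

The open flask is on the right-hand hotplate, with its mouth at about (0.655,-0.155). The button is at about (0.551,-0.175, 0.087), and the large stopper, at pixel (432,335), is at about (0.4025,-0.259). The plate is yawed by +10°. I'll rise, shut the fingers and cross over.

Request:
play_rows(commands=[{"x":0,"y":0,"z":-0.2,"claw":0},{"x":-0.05,"y":-0.05,"z":-0.4,"claw":0},{"x":-0.15,"y":-0.15,"z":-0.6,"claw":0},{"x":-0.3,"y":-0.3,"z":-0.8,"claw":0},{"x":-0.45,"y":-0.45,"z":-0.9,"claw":0},{"x":-0.6,"y":-0.6,"z":-0.95,"claw":0},{"x":-0.7,"y":-0.75,"z":-1,"claw":0},{"x":-0.8,"y":-0.85,"z":-1,"claw":0},{"x":-0.9,"y":-0.95,"z":-1,"claw":0},{"x":-0.95,"y":-1,"z":-1,"claw":0}])

```text
invalid input at $.commands[0]: expected keys ax, ay, az, x, y, z, claw
```

Request:
play_rows(commands=[{"x":-0.05,"y":-0.05,"claw":0},{"x":-0.15,"y":-0.15,"claw":0},{"x":-0.25,"y":-0.27,"claw":0},{"x":-0.36,"y":-0.39,"claw":0},{"x":-0.47,"y":-0.51,"claw":0},{"x":-0.58,"y":-0.63,"claw":0},{"x":-0.69,"y":-0.75,"claw":0},{"x":-0.8,"y":-0.87,"claw":0},{"x":-0.9,"y":-0.96,"claw":0},{"x":-0.95,"y":-1,"claw":0}])

```text
invalid input at $.commands[0]: expected keys ax, ay, az, x, y, z, claw
```

Request:
play_rows(commands=[{"x":-0.05,"y":-0.05,"claw":0},{"x":-0.15,"y":-0.15,"claw":0},{"x":-0.25,"y":-0.27,"claw":0},{"x":-0.36,"y":-0.39,"claw":0},{"x":-0.47,"y":-0.51,"claw":0},{"x":-0.58,"y":-0.63,"claw":0},{"x":-0.69,"y":-0.75,"claw":0},{"x":-0.8,"y":-0.87,"claw":0},{"x":-0.9,"y":-0.96,"claw":0},{"x":-0.95,"y":-1,"claw":0}])

```text
invalid input at $.commands[0]: expected keys ax, ay, az, x, y, z, claw
```

```bash
cat >> h.py <<'E'
from scipy.spatial.transform import Rotation as R
def to(p):
    s=robot.state(); q=s['orientation']; r=R.from_quat([q[1],q[2],q[3],q[0]])
    print('t',s['time_s'],'tcp',s['eef_pos'].round(4),'F',s['contact_force'].round(2),'w',s['grip_width'])
    print('ydir',np.degrees(np.arctan2(*r.as_matrix()[[1,0],1])),'tilt',r.as_matrix()[:,2].round(4),'q',s['joint_positions'].round(2))
    print('shift units',(r.inv().apply(np.array(p)-s['eef_pos'])/.15).round(3))
    return r,s
E
python3 - <<'E'
from h import *
r,s=to([.551,-.1755,.15])
c=grab('wrist','w0'); print('cam in tool',r.inv().apply(c['T'][:3,3]-s['eef_pos']))
E
```

```text
t 0.1 tcp [0.2712 0.6175 0.1912] F [ 0.42 -1.38  0.01] w 0.08695942850117065
ydir 66.29486423287413 tilt [-6.0e-04 -1.6e-03 -1.0e+00] q [-1.19  0.47 -0.05  1.53  0.02  1.14 -0.08]
shift units [-3.834 -4.09   0.282]
cam in tool [ 7.81845655e-02  3.01146903e-05 -1.92139919e-01]
```

Request:
play_rows(commands=[{"ax":0,"ay":0,"az":0,"x":0,"y":0,"z":-0.2,"claw":0},{"ax":0,"ay":0,"az":0,"x":-0.05,"y":-0.05,"z":-0.4,"claw":0},{"ax":0,"ay":0,"az":0,"x":-0.15,"y":-0.15,"z":-0.6,"claw":0},{"ax":0,"ay":0,"az":0,"x":-0.3,"y":-0.3,"z":-0.8,"claw":0},{"ax":0,"ay":0,"az":0,"x":-0.45,"y":-0.45,"z":-0.9,"claw":0},{"ax":0,"ay":0,"az":0,"x":-0.6,"y":-0.6,"z":-0.95,"claw":0},{"ax":0,"ay":0,"az":0,"x":-0.7,"y":-0.75,"z":-1,"claw":0},{"ax":0,"ay":0,"az":0,"x":-0.8,"y":-0.85,"z":-1,"claw":0},{"ax":0,"ay":0,"az":0,"x":-0.9,"y":-0.95,"z":-1,"claw":0},{"ax":0,"ay":0,"az":0,"x":-0.95,"y":-1,"z":-1,"claw":0}])

```text
time_s: 1.4
eef_pos: [0.3422, 0.4222, 0.3417]
orientation: [-0.0, 0.206, 0.979, -0.0]
contact_force: [-0.2, 0.7, 0.2]
grip_width: 0.0019
```

```bash
python3 - <<'E'
from h import *
to([.551,-.1755,.15])
E
```

```text
t 1.4 tcp [0.3422 0.4222 0.3417] F [-0.18  0.74  0.17] w 0.0018624830549169135
ydir 66.2251770696765 tilt [-2.e-04 -6.e-04 -1.e+00] q [-0.98  0.15  0.02  1.63 -0.    1.36  0.19]
shift units [-2.88  -3.084  1.28 ]
```

Request:
play_rows(commands=[{"ax":0,"ay":0,"az":0,"x":-0.05,"y":-0.05,"z":0,"claw":0},{"ax":0,"ay":0,"az":0,"x":-0.15,"y":-0.15,"z":0,"claw":0},{"ax":0,"ay":0,"az":0,"x":-0.25,"y":-0.27,"z":0,"claw":0},{"ax":0,"ay":0,"az":0,"x":-0.36,"y":-0.39,"z":0,"claw":0},{"ax":0,"ay":0,"az":0,"x":-0.47,"y":-0.51,"z":0,"claw":0},{"ax":0,"ay":0,"az":0,"x":-0.58,"y":-0.63,"z":0,"claw":0},{"ax":0,"ay":0,"az":0,"x":-0.69,"y":-0.75,"z":0,"claw":0},{"ax":0,"ay":0,"az":0,"x":-0.8,"y":-0.87,"z":0,"claw":0},{"ax":0,"ay":0,"az":0,"x":-0.9,"y":-0.96,"z":0,"claw":0},{"ax":0,"ay":0,"az":0,"x":-0.95,"y":-1,"z":0,"claw":0}])

```text
time_s: 2.65
eef_pos: [0.4122, 0.2267, 0.3423]
orientation: [0.0, 0.207, 0.978, 0.0]
contact_force: [0.1, 0.3, 0.4]
grip_width: 0.0006
```

Request:
play_rows(commands=[{"ax":0,"ay":0,"az":0,"x":-0.05,"y":-0.05,"z":0,"claw":0},{"ax":0,"ay":0,"az":0,"x":-0.15,"y":-0.15,"z":0,"claw":0},{"ax":0,"ay":0,"az":-0.02,"x":-0.25,"y":-0.27,"z":0,"claw":0},{"ax":0,"ay":0,"az":-0.05,"x":-0.36,"y":-0.39,"z":0,"claw":0},{"ax":0,"ay":0,"az":-0.08,"x":-0.47,"y":-0.51,"z":0,"claw":0},{"ax":0,"ay":0,"az":-0.11,"x":-0.58,"y":-0.63,"z":0,"claw":0},{"ax":0,"ay":0,"az":-0.14,"x":-0.69,"y":-0.75,"z":0,"claw":0},{"ax":0,"ay":0,"az":-0.17,"x":-0.8,"y":-0.87,"z":0,"claw":0},{"ax":0,"ay":0,"az":-0.188,"x":-0.9,"y":-0.96,"z":0,"claw":0},{"ax":0,"ay":0,"az":-0.188,"x":-0.95,"y":-1,"z":0,"claw":0}])

```text
time_s: 3.9
eef_pos: [0.4821, 0.0333, 0.3421]
orientation: [-0.0, -0.088, 0.996, 0.0]
contact_force: [0.2, 0.5, -0.3]
grip_width: 0.0006
```

```bash
python3 - <<'E'
from h import *
to([.551,-.1755,.19])
E
```

```text
t 3.9 tcp [0.4821 0.0333 0.3421] F [ 0.22  0.48 -0.33] w 0.000649353552816851
ydir 100.04180994354257 tilt [-1.e-04  1.e-04 -1.e+00] q [-0.54  0.03  0.4   1.77 -0.01  1.35  1.61]
shift units [-0.21  -1.451  1.014]
```

Request:
play_rows(commands=[{"ax":0,"ay":0,"az":0,"x":-0.02,"y":-0.05,"z":0,"claw":0},{"ax":0,"ay":0,"az":0,"x":-0.04,"y":-0.15,"z":0,"claw":0},{"ax":0,"ay":0,"az":0,"x":-0.08,"y":-0.27,"z":0,"claw":0},{"ax":0,"ay":0,"az":0,"x":-0.11,"y":-0.39,"z":0,"claw":0},{"ax":0,"ay":0,"az":0,"x":-0.14,"y":-0.51,"z":0,"claw":0},{"ax":0,"ay":0,"az":0,"x":-0.17,"y":-0.63,"z":0,"claw":0},{"ax":0,"ay":0,"az":0,"x":-0.19,"y":-0.75,"z":0,"claw":0},{"ax":0,"ay":0,"az":0,"x":-0.2,"y":-0.87,"z":0,"claw":0},{"ax":0,"ay":0,"az":0,"x":-0.21,"y":-0.96,"z":0,"claw":0},{"ax":0,"ay":0,"az":0,"x":-0.21,"y":-1,"z":0,"claw":0}])

```text
time_s: 5.15
eef_pos: [0.5394, -0.1088, 0.342]
orientation: [-0.0, -0.088, 0.996, -0.0]
contact_force: [-0.1, -0.7, -0.3]
grip_width: 0.0007
```

Request:
play_rows(commands=[{"ax":0,"ay":0,"az":0,"x":0,"y":-0.05,"z":0.05,"claw":0},{"ax":0,"ay":0,"az":0,"x":0,"y":-0.15,"z":0.15,"claw":0},{"ax":0,"ay":0,"az":0,"x":0,"y":-0.25,"z":0.25,"claw":0},{"ax":0,"ay":0,"az":0,"x":0,"y":-0.35,"z":0.4,"claw":0},{"ax":0,"ay":0,"az":0,"x":0,"y":-0.42,"z":0.55,"claw":0},{"ax":0,"ay":0,"az":0,"x":0,"y":-0.45,"z":0.7,"claw":0},{"ax":0,"ay":0,"az":0,"x":0,"y":-0.45,"z":0.82,"claw":0},{"ax":0,"ay":0,"az":0,"x":0,"y":-0.45,"z":0.92,"claw":0},{"ax":0,"ay":0,"az":0,"x":0,"y":-0.45,"z":0.98,"claw":0},{"ax":0,"ay":0,"az":0,"x":0,"y":-0.45,"z":1,"claw":0}])

```text
time_s: 6.4
eef_pos: [0.5511, -0.1742, 0.1917]
orientation: [-0.0, -0.089, 0.996, 0.0]
contact_force: [0.2, -1.4, -0.4]
grip_width: 0.0005
```

```bash
python3 - <<'E'
from h import *
to([.551,-.1755,.087])
grab('side','s1');grab('top','t1');grab('wrist','w1')
s=cv2.imread('pics/s1.png')[180:380,220:440];t=cv2.imread('pics/t1.png')[150:350,300:500]
o=np.hstack([cv2.resize(s,(440,400)),cv2.resize(t,(360,360))[:400]if 0 else cv2.copyMakeBorder(cv2.resize(t,(360,360)),0,40,0,0,0)])
cv2.imwrite('pics/c1.png',o)
E
```

```text
t 6.4 tcp [ 0.5511 -0.1742  0.1917] F [ 0.16 -1.45 -0.38] w 0.0004575426466206242
ydir 100.15814840757083 tilt [-2.e-04  2.e-04 -1.e+00] q [-0.19  0.34  0.55  1.8  -0.2   1.06  2.17]
shift units [ 0.002 -0.009  0.698]
```

View pics/c1.png

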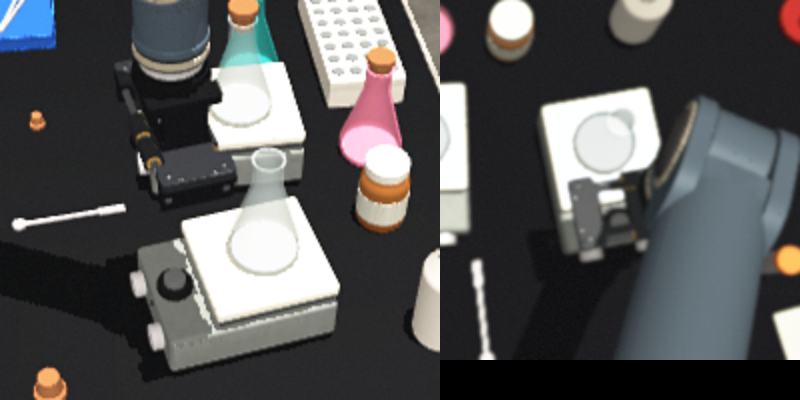

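View pics/w1.png

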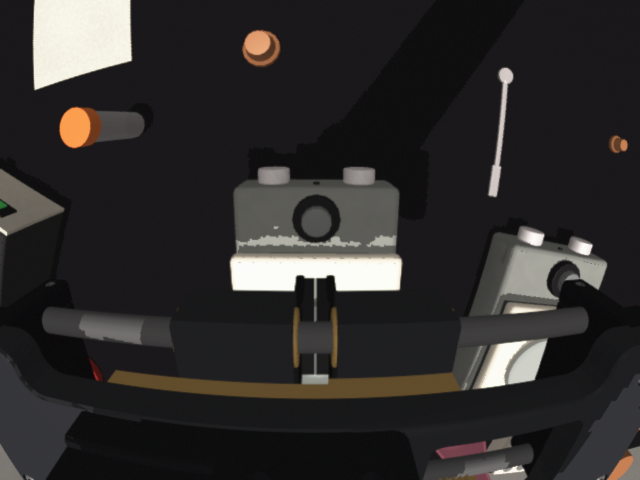

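Request:
play_rows(commands=[{"ax":0,"ay":0,"az":0,"x":0,"y":-0.01,"z":0.08,"claw":0},{"ax":0,"ay":0,"az":0,"x":0,"y":-0.01,"z":0.2,"claw":0},{"ax":0,"ay":0,"az":0,"x":0,"y":-0.01,"z":0.32,"claw":0},{"ax":0,"ay":0,"az":0,"x":0,"y":-0.01,"z":0.44,"claw":0},{"ax":0,"ay":0,"az":0,"x":0,"y":-0.01,"z":0.54,"claw":0},{"ax":0,"ay":0,"az":0,"x":0,"y":-0.01,"z":0.6,"claw":0},{"ax":0,"ay":0,"az":0,"x":0,"y":-0.01,"z":0.63,"claw":0},{"ax":0,"ay":0,"az":0,"x":0,"y":-0.01,"z":0.65,"claw":0},{"ax":0,"ay":0,"az":0,"x":0,"y":-0.01,"z":0.65,"claw":0},{"ax":0,"ay":0,"az":0,"x":0,"y":-0.01,"z":0.65,"claw":0}])

```text
time_s: 7.8
eef_pos: [0.5517, -0.176, 0.095]
orientation: [0.0, -0.088, 0.996, -0.0]
contact_force: [0.9, 0.3, 0.1]
grip_width: 0.0006
```

```bash
python3 - <<'E'
from h import *
to([.551,-.1755,.081])
grab('side','s2');c=grab('wrist','w2')
s=cv2.imread('pics/s2.png')[220:370,250:400];t=cv2.imread('pics/w2.png')[140:340,180:460]
o=np.zeros((400,800,3),np.uint8);o[:,:400]=cv2.resize(s,(400,400));o[:286,400:]=cv2.resize(t,(400,286))
cv2.imwrite('pics/c2.png',o)
E
```

```text
t 7.8 tcp [ 0.5517 -0.176   0.095 ] F [0.91 0.3  0.12] w 0.000583148246065317
ydir 100.13532976928055 tilt [ 9.e-04 -0.e+00 -1.e+00] q [-0.15  0.45  0.5   1.89 -0.28  0.87  2.24]
shift units [0.004 0.004 0.094]
```

View pics/c2.png

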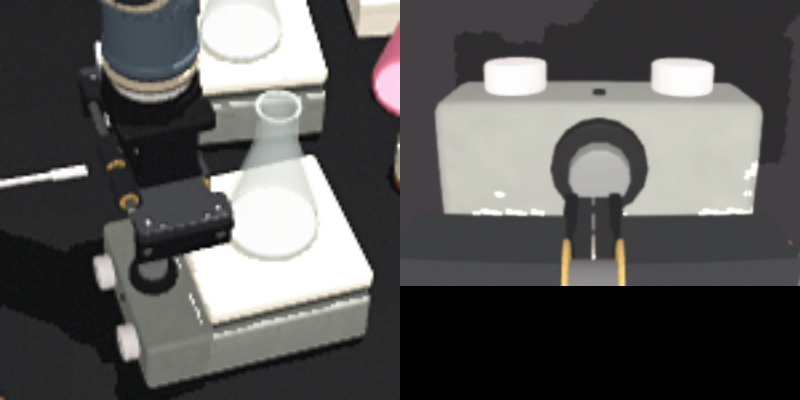

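The wrist crop shows the fingertips just above the button, centred sideways on it. The gripper body is clear of the flask. I'll press slowly.

Request:
play_rows(commands=[{"ax":0,"ay":0,"az":0,"x":0,"y":0,"z":0.02,"claw":0},{"ax":0,"ay":0,"az":0,"x":0,"y":0,"z":0.04,"claw":0},{"ax":0,"ay":0,"az":0,"x":0,"y":0,"z":0.05,"claw":0},{"ax":0,"ay":0,"az":0,"x":0,"y":0,"z":0.06,"claw":0},{"ax":0,"ay":0,"az":0,"x":0,"y":0,"z":0.07,"claw":0},{"ax":0,"ay":0,"az":0,"x":0,"y":0,"z":0.08,"claw":0},{"ax":0,"ay":0,"az":0,"x":0,"y":0,"z":0.085,"claw":0},{"ax":0,"ay":0,"az":0,"x":0,"y":0,"z":0.09,"claw":0},{"ax":0,"ay":0,"az":0,"x":0,"y":0,"z":0.09,"claw":0},{"ax":0,"ay":0,"az":0,"x":0,"y":0,"z":0.09,"claw":0}])

```text
time_s: 9.15
eef_pos: [0.5514, -0.1759, 0.0812]
orientation: [0.0, -0.088, 0.996, 0.0]
contact_force: [0.9, 0.3, 1.0]
grip_width: 0.0008
```

Request:
play_rows(commands=[{"ax":0,"ay":0,"az":0,"x":0,"y":0,"z":0.005,"claw":0},{"ax":0,"ay":0,"az":0,"x":0,"y":0,"z":0.01,"claw":0},{"ax":0,"ay":0,"az":0,"x":0,"y":0,"z":0.013,"claw":0},{"ax":0,"ay":0,"az":0,"x":0,"y":0,"z":0.016,"claw":0},{"ax":0,"ay":0,"az":0,"x":0,"y":0,"z":0.02,"claw":0},{"ax":0,"ay":0,"az":0,"x":0,"y":0,"z":0.02,"claw":0},{"ax":0,"ay":0,"az":0,"x":0,"y":0,"z":0.02,"claw":0},{"ax":0,"ay":0,"az":0,"x":0,"y":0,"z":0.02,"claw":0},{"ax":0,"ay":0,"az":0,"x":0,"y":0,"z":0.02,"claw":0},{"ax":0,"ay":0,"az":0,"x":0,"y":0,"z":0.02,"claw":0}])

```text
time_s: 10.4
eef_pos: [0.5514, -0.1759, 0.0781]
orientation: [0.0, -0.088, 0.996, 0.0]
contact_force: [-0.4, 0.0, 0.2]
grip_width: 0.0006
```

```bash
python3 - <<'E'
from h import *
to([.551,-.1755,.081])
c=grab('wrist','w3');to([.551,-.1755,.081])
t=cv2.imread('pics/w3.png')[120:320,180:460]
cv2.imwrite('pics/c3.png',cv2.resize(t,(784,560),interpolation=cv2.INTER_CUBIC))
E
```

```text
t 10.4 tcp [ 0.5514 -0.1759  0.0781] F [-0.43  0.01  0.22] w 0.0005837535095639209
ydir 100.13027609790572 tilt [ 0.e+00  1.e-04 -1.e+00] q [-0.14  0.47  0.49  1.9  -0.29  0.84  2.26]
shift units [ 0.002  0.003 -0.019]
t 10.45 tcp [ 0.5514 -0.1759  0.0781] F [-0.18  0.12  0.61] w 3.977240284889225e-05
ydir 100.12976557489655 tilt [ 1.e-04  1.e-04 -1.e+00] q [-0.14  0.47  0.49  1.9  -0.29  0.84  2.26]
shift units [ 0.002  0.003 -0.019]
```

View pics/c3.png

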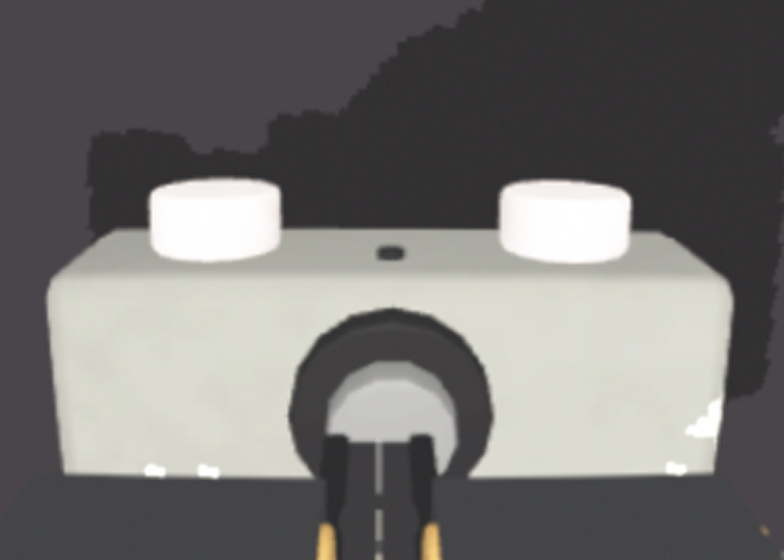

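```bash
cat >> h.py <<'E'
def wpts(c,us,vs):
    f=240/np.tan(np.radians(float(c['vfov']))/2); u,v=np.meshgrid(us,vs); dx=u-c['cx'];dy=v-c['cy'];r=np.hypot(dx,dy)+1e-9;th=r/f
    z=c['range_z'][v,u]; k=np.tan(th)*z/r
    P=np.stack([dx*k,dy*k,z,np.ones_like(z)],-1); return P@c['T'].T
E
python3 - <<'E'
from h import *
np.set_printoptions(linewidth=200)
c=dict(np.load('w3.npz'))
for v in range(228,284,3): print(v,wpts(c,[230,300,320,330],[v])[0][:,[0,2]].round(4).tolist())
c=dict(np.load('w1.npz'))
print('w1')
for v in range(190,250,4): print(v,wpts(c,[260,316],[v])[0][:,:3].round(4).tolist())
E
```

```text
228 [[0.5382, 0.0649], [0.5311, 0.0647], [0.5289, 0.0653], [0.5279, 0.0652]]
231 [[0.5402, 0.0644], [0.5325, 0.0658], [0.5295, 0.0696], [0.5295, 0.0657]]
234 [[0.542, 0.0644], [0.5347, 0.0644], [0.5291, 0.0769], [0.529, 0.0739]]
237 [[0.5438, 0.0643], [0.5352, 0.0687], [0.531, 0.0763], [0.5304, 0.0749]]
240 [[0.5454, 0.065], [0.5349, 0.0753], [0.5327, 0.0761], [0.5319, 0.0757]]
243 [[0.5472, 0.0651], [0.5362, 0.0764], [0.5343, 0.0765], [0.5336, 0.0754]]
246 [[0.5497, 0.0635], [0.5381, 0.076], [0.5359, 0.0768], [0.5343, 0.0787]]
249 [[0.5507, 0.0656], [0.5399, 0.0757], [0.5372, 0.0779], [0.5364, 0.0775]]
252 [[0.553, 0.0645], [0.5413, 0.0765], [0.5374, 0.0826], [0.5377, 0.0786]]
255 [[0.5547, 0.0651], [0.543, 0.0767], [0.5378, 0.0861], [0.5382, 0.0822]]
258 [[0.5568, 0.0645], [0.545, 0.0761], [0.5393, 0.0867], [0.5392, 0.0842]]
261 [[0.5584, 0.0653], [0.5453, 0.0799], [0.5409, 0.0868], [0.5402, 0.086]]
264 [[0.5606, 0.0647], [0.5455, 0.084], [0.5428, 0.086], [0.5418, 0.0862]]
267 [[0.563, 0.0637], [0.5464, 0.086], [0.544, 0.0873], [0.5432, 0.0869]]
270 [[0.5642, 0.0653], [0.5482, 0.08
[... 529 characters left out ...]
 [[0.5455, -0.2245, 0.0636], [0.5347, -0.1761, 0.0755]]
206 [[0.5489, -0.2238, 0.0646], [0.5371, -0.1757, 0.0801]]
210 [[0.5524, -0.2233, 0.0647], [0.5392, -0.1753, 0.0861]]
214 [[0.5559, -0.2227, 0.0654], [0.5421, -0.1748, 0.0877]]
218 [[0.5598, -0.2223, 0.0644], [0.5456, -0.1742, 0.0871]]
222 [[0.5635, -0.2218, 0.0639], [0.5493, -0.1735, 0.0855]]
226 [[0.5672, -0.2213, 0.0639], [0.5521, -0.173, 0.088]]
230 [[0.5704, -0.2206, 0.0656], [0.5559, -0.1723, 0.0862]]
234 [[0.5743, -0.2202, 0.065], [0.5596, -0.1716, 0.0855]]
238 [[0.5782, -0.2197, 0.0645], [0.5654, -0.1706, 0.0775]]
242 [[0.5821, -0.2193, 0.0642], [0.5698, -0.1698, 0.0748]]
246 [[0.5856, -0.2187, 0.065], [0.5764, -0.1685, 0.0654]]
```

No contact: the force is near zero and the button top still reads 0.087 in depth, even though the TCP reads 0.078. I need to see where the fingertips really are.

```bash
python3 - <<'E'
from h import *
s=grab('side','s4')
im=cv2.imread('pics/s4.png')[250:350,260:400]
cv2.imwrite('pics/c4.png',cv2.resize(im,(798,570),interpolation=cv2.INTER_CUBIC))
# finger cloud in tool frame from wrist cams
q=robot.state();r=R.from_quat(np.roll(q['orientation'],-1))
for n,p in(('w3',q['eef_pos']),('w1',np.array([.5511,-.1742,.1917]))):
    c=dict(np.load(n+'.npz'));P=wpts(c,np.arange(285,350),np.arange(240,400,8))[...,:3]
    L=r.inv().apply((P-p).reshape(-1,3)).reshape(P.shape)
    print(n)
    for row in L: print(row[[12,20,30,34,45]].round(3).tolist())
c=dict(np.load('w3.npz')); print(c['T'].round(3).tolist(),c['vfov'],c['cx'],c['cy'])
E
```

```text
w3
[[0.018, -0.01, 0.004], [0.018, -0.005, 0.002], [0.019, 0.0, 0.002], [0.019, 0.002, 0.001], [0.018, 0.008, 0.002]]
[[0.014, -0.01, 0.002], [0.014, -0.005, 0.002], [0.014, 0.0, 0.001], [0.014, 0.002, 0.001], [0.014, 0.009, 0.002]]
[[0.009, -0.01, 0.002], [0.011, -0.005, -0.004], [0.013, 0.0, -0.009], [0.012, 0.002, -0.007], [0.012, 0.008, -0.006]]
[[0.006, -0.01, -0.001], [0.008, -0.005, -0.008], [0.008, 0.0, -0.008], [0.008, 0.002, -0.007], [0.008, 0.008, -0.008]]
[[0.003, -0.009, -0.007], [0.004, -0.005, -0.008], [0.004, 0.0, -0.009], [0.004, 0.002, -0.009], [0.004, 0.008, -0.008]]
[[0.012, -0.008, -0.037], [0.01, -0.004, -0.033], [0.01, 0.0, -0.033], [0.009, 0.002, -0.032], [0.012, 0.007, -0.037]]
[[0.011, -0.008, -0.045], [0.009, -0.004, -0.041], [0.01, 0.0, -0.042], [0.009, 0.002, -0.041], [0.011, 0.007, -0.044]]
[[0.011, -0.007, -0.053], [0.01, -0.004, -0.051], [0.01, 0.0, -0.05], [0.01, 0.002, -0.05], [0.011, 0.006, -0.052]]
[[0.011, -0.007, -0.06], [0.009, -0.004, -0.057], [0.008, 0.0, -0.053], [0.01, 0.002, -0.059], [0.011, 0.006, -0.061]]
[[0.036, -0.004, -0.114], [0.01, 
[... 3170 characters left out ...]
[-0.004, 0.002, -0.078], [0.008, 0.005, -0.096]]
[[0.014, -0.005, -0.107], [-0.006, -0.004, -0.08], [-0.081, 0.0, 0.019], [-0.007, 0.002, -0.08], [0.005, 0.005, -0.095]]
[[0.012, -0.005, -0.108], [-0.085, -0.007, 0.015], [-0.083, 0.0, 0.013], [-0.083, 0.003, 0.012], [0.002, 0.005, -0.096]]
[[0.023, -0.004, -0.126], [0.078, -0.0, -0.193], [0.024, -0.0, -0.126], [0.024, 0.001, -0.126], [0.023, 0.003, -0.126]]
[[0.023, -0.004, -0.128], [0.025, -0.002, -0.131], [0.023, -0.0, -0.128], [0.023, 0.001, -0.129], [0.023, 0.003, -0.128]]
[[-0.177, 0.944, 0.28, 0.474], [0.984, 0.169, 0.051, -0.19], [0.001, 0.284, -0.959, 0.27], [0.0, 0.0, 0.0, 1.0]] 65.70646984690485 314.8208503592828 236.16501754185467
```

View pics/c4.png

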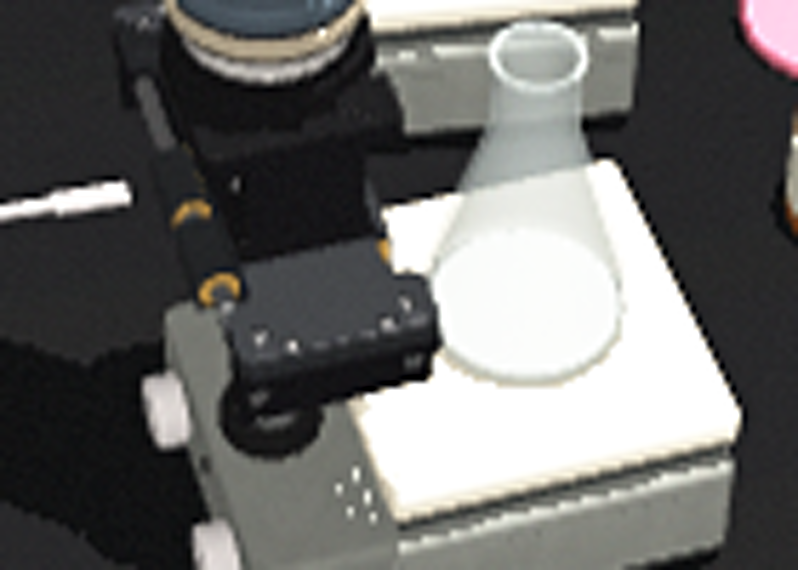

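View pics/w3.png

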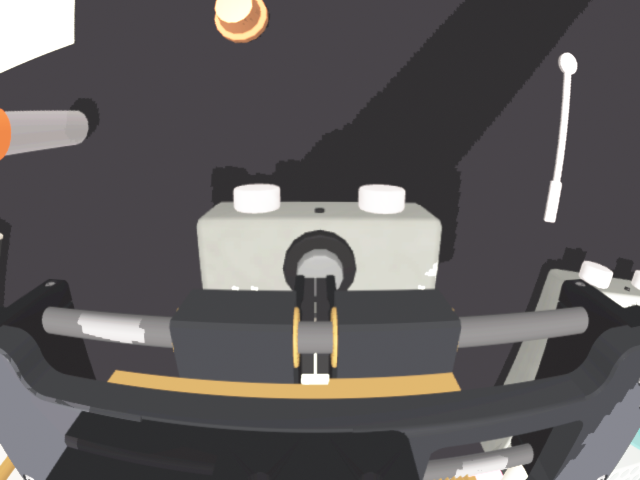

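View pics/w0.png

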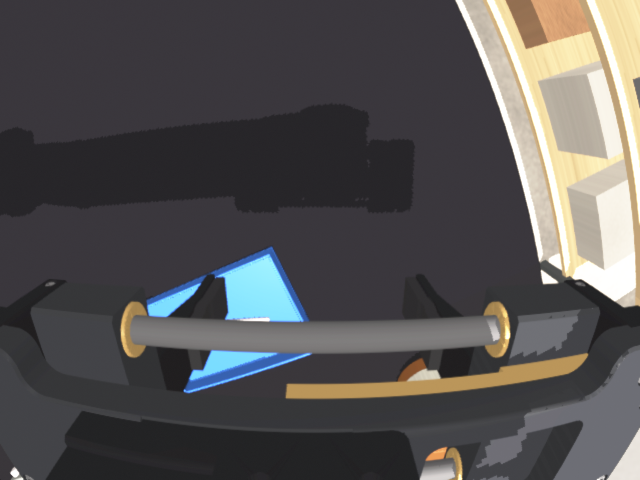

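```bash
python3 - <<'E'
from h import *
q=robot.state();r=R.from_quat(np.roll(q['orientation'],-1));p=q['eef_pos']
c=dict(np.load('s4.npz'))
vs,us=np.mgrid[250:350,260:345]
f=240/np.tan(np.radians(float(c['vfov']))/2);z=c['range_z'][vs,us]
P=np.stack([(us-c['cx'])/f*z,(vs-c['cy'])/f*z,z,np.ones_like(z)],-1)@c['T'].T
L=r.inv().apply((P[...,:3]-p).reshape(-1,3)).reshape(P.shape[:2]+(3,))
for u in (300,305,308,312,320,330,334):
    print(u,[(v,*(L[v-250,u-260]*1000).round(0).astype(int)) for v in range(290,335,2)])
# wrist: body block region
c=dict(np.load('w3.npz'))
for u in (200,240,280,400,440):
    W=wpts(c,[u],np.arange(280,400,6))[:,0,:3];l=r.inv().apply(W-p)
    print(u,(l*1000).round(0).astype(int).tolist())
E
```

```text
300 [(290, np.int64(24), np.int64(-32), np.int64(-143)), (292, np.int64(25), np.int64(-38), np.int64(-144)), (294, np.int64(25), np.int64(-37), np.int64(-137)), (296, np.int64(24), np.int64(-31), np.int64(-123)), (298, np.int64(25), np.int64(-35), np.int64(-121)), (300, np.int64(25), np.int64(-36), np.int64(-117)), (302, np.int64(27), np.int64(-43), np.int64(-119)), (304, np.int64(34), np.int64(-70), np.int64(-144)), (306, np.int64(35), np.int64(-72), np.int64(-141)), (308, np.int64(37), np.int64(-81), np.int64(-145)), (310, np.int64(37), np.int64(-80), np.int64(-138)), (312, np.int64(7), np.int64(41), np.int64(14)), (314, np.int64(7), np.int64(38), np.int64(17)), (316, np.int64(10), np.int64(27), np.int64(11)), (318, np.int64(14), np.int64(15), np.int64(4)), (320, np.int64(16), np.int64(4), np.int64(-3)), (322, np.int64(17), np.int64(2), np.int64(2)), (324, np.int64(19), np.int64(-3), np.int64(1)), (326, np.int64(19), np.int64(-6), np.int64(5)), (328, np.int64(20), np.int64(-7), np.int64(11)), (330, np.int64(21), np.int64(-12), np.int64(12)), (332, np.int64(22), np.int64(-16), np.in
[... 8163 characters left out ...]
24], [23, -8, -124], [23, -8, -127], [24, -7, -129]]
400 [[-10, 52, 13], [-14, 52, 12], [38, 22, -107], [38, 21, -110], [38, 20, -114], [38, 20, -117], [38, 19, -119], [38, 19, -122], [38, 18, -124], [36, 19, -124], [33, 19, -123], [33, 19, -124], [31, 19, -123], [29, 20, -123], [27, 20, -124], [25, 20, -123], [24, 20, -124], [24, 19, -127], [24, 19, -128], [24, 19, -131]]
440 [[-40, 103, 79], [-45, 104, 79], [38, 33, -107], [38, 31, -112], [38, 30, -115], [38, 30, -117], [38, 29, -120], [38, 28, -124], [37, 28, -124], [35, 28, -124], [33, 29, -123], [31, 29, -123], [30, 29, -124], [28, 29, -123], [27, 29, -125], [25, 30, -124], [23, 30, -124], [24, 29, -127], [23, 29, -129], [26, 27, -133]]
```

Depth from both the wrist and side cameras agrees. The fingertips end about 32 mm short of the reported TCP, and the body bottom is 103 mm back instead of 70 mm. The real tip is therefore at about reported z + 0.032, so I'll keep going down carefully and find contact by force.

Request:
play_rows(commands=[{"ax":0,"ay":0,"az":0,"x":0,"y":0,"z":0.03,"claw":0},{"ax":0,"ay":0,"az":0,"x":0,"y":0,"z":0.06,"claw":0},{"ax":0,"ay":0,"az":0,"x":0,"y":0,"z":0.09,"claw":0},{"ax":0,"ay":0,"az":0,"x":0,"y":0,"z":0.11,"claw":0},{"ax":0,"ay":0,"az":0,"x":0,"y":0,"z":0.12,"claw":0},{"ax":0,"ay":0,"az":0,"x":0,"y":0,"z":0.13,"claw":0},{"ax":0,"ay":0,"az":0,"x":0,"y":0,"z":0.14,"claw":0},{"ax":0,"ay":0,"az":0,"x":0,"y":0,"z":0.15,"claw":0},{"ax":0,"ay":0,"az":0,"x":0,"y":0,"z":0.16,"claw":0},{"ax":0,"ay":0,"az":0,"x":0,"y":0,"z":0.16,"claw":0}])

```text
time_s: 11.75
eef_pos: [0.5515, -0.1759, 0.0543]
orientation: [0.0, -0.088, 0.996, 0.0]
contact_force: [-1.2, 0.8, 3.8]
grip_width: 0.0005
```

```bash
python3 - <<'E'
from h import *
to([.551,-.1755,.049])
c=grab('wrist','w5');to([.551,-.1755,.049])
for v in range(246,284,3): print(v,wpts(c,[300,320,330],[v])[0][:,[0,2]].round(4).tolist())
E
```

```text
t 11.75 tcp [ 0.5515 -0.1759  0.0543] F [-1.23  0.83  3.77] w 0.0004900276512882469
ydir 100.13003304210771 tilt [ 2.e-04  1.e-04 -1.e+00] q [-0.12  0.5   0.48  1.92 -0.31  0.79  2.27]
shift units [0.003 0.003 0.035]
t 11.8 tcp [ 0.5515 -0.1759  0.0543] F [-0.53  0.25  3.05] w 0.0006126520645032245
ydir 100.13360104118381 tilt [ 2.e-04  1.e-04 -1.e+00] q [-0.12  0.5   0.48  1.92 -0.31  0.79  2.27]
shift units [0.003 0.003 0.035]
246 [[0.534, 0.0649], [0.5294, 0.0737], [0.5296, 0.0703]]
249 [[0.5344, 0.0684], [0.5299, 0.0768], [0.5294, 0.0757]]
252 [[0.5342, 0.0736], [0.5316, 0.0761], [0.5309, 0.0757]]
255 [[0.5347, 0.0765], [0.5331, 0.0762], [0.5322, 0.0763]]
258 [[0.5364, 0.0762], [0.5344, 0.0769], [0.5336, 0.0768]]
261 [[0.538, 0.0759], [0.5362, 0.0761], [0.5347, 0.078]]
264 [[0.539, 0.0774], [0.5376, 0.0767], [0.5369, 0.0762]]
267 [[0.5408, 0.0767], [0.5377, 0.0804], [0.5375, 0.0785]]
270 [[0.5427, 0.0759], [0.5381, 0.0832], [0.538, 0.0812]]
273 [[0.5442, 0.0761], [0.5396, 0.0831], [0.5389, 0.083]]
276 [[0.542, 0.0852], [0.5409, 0.0838], [0.5393, 0.0856]]
279 [[0.5417, 0.0894], [0.5415, 0.086], [0.5388, 0.0906]]
282 [[0.5415, 0.0933], [0.5412, 0.0902], [0.5395, 0.0923]]
```

Contact now, at 3–4 N, with the button about 3.5 mm down. That puts the tip at about reported z + 0.029. I'll continue to the stop.

Request:
play_rows(commands=[{"ax":0,"ay":0,"az":0,"x":0,"y":0,"z":0.004,"claw":0},{"ax":0,"ay":0,"az":0,"x":0,"y":0,"z":0.008,"claw":0},{"ax":0,"ay":0,"az":0,"x":0,"y":0,"z":0.012,"claw":0},{"ax":0,"ay":0,"az":0,"x":0,"y":0,"z":0.015,"claw":0},{"ax":0,"ay":0,"az":0,"x":0,"y":0,"z":0.018,"claw":0},{"ax":0,"ay":0,"az":0,"x":0,"y":0,"z":0.02,"claw":0},{"ax":0,"ay":0,"az":0,"x":0,"y":0,"z":0.02,"claw":0},{"ax":0,"ay":0,"az":0,"x":0,"y":0,"z":0.02,"claw":0},{"ax":0,"ay":0,"az":0,"x":0,"y":0,"z":0.02,"claw":0},{"ax":0,"ay":0,"az":0,"x":0,"y":0,"z":0.02,"claw":0}])

```text
time_s: 13.05
eef_pos: [0.5515, -0.1759, 0.0512]
orientation: [0.0, -0.088, 0.996, 0.0]
contact_force: [-0.2, 0.3, 4.5]
grip_width: 0.0005
```

Request:
play_rows(commands=[{"ax":0,"ay":0,"az":0,"x":0,"y":0,"z":0.003,"claw":0},{"ax":0,"ay":0,"az":0,"x":0,"y":0,"z":0.006,"claw":0},{"ax":0,"ay":0,"az":0,"x":0,"y":0,"z":0.008,"claw":0},{"ax":0,"ay":0,"az":0,"x":0,"y":0,"z":0.01,"claw":0},{"ax":0,"ay":0,"az":0,"x":0,"y":0,"z":0.01,"claw":0},{"ax":0,"ay":0,"az":0,"x":0,"y":0,"z":0.01,"claw":0},{"ax":0,"ay":0,"az":0,"x":0,"y":0,"z":0.01,"claw":0},{"ax":0,"ay":0,"az":0,"x":0,"y":0,"z":0.01,"claw":0},{"ax":0,"ay":0,"az":0,"x":0,"y":0,"z":0.01,"claw":0},{"ax":0,"ay":0,"az":0,"x":0,"y":0,"z":0.01,"claw":0}])

```text
time_s: 14.3
eef_pos: [0.5516, -0.1759, 0.0509]
orientation: [0.0, -0.088, 0.996, 0.0]
contact_force: [-3.9, 1.5, 13.9]
grip_width: 0.0003
```

```bash
python3 - <<'E'
from h import *
c=grab('wrist','w6');to([.551,-.1755,.049])
for v in range(258,288,3): print(v,wpts(c,[300,312,320,330],[v])[0][:,[0,2]].round(4).tolist())
E
```

```text
t 14.35 tcp [ 0.5516 -0.1759  0.0509] F [-3.67  2.47 14.24] w 0.0003363716837309411
ydir 100.12578205859805 tilt [ 5.e-04  8.e-04 -1.e+00] q [-0.12  0.51  0.47  1.92 -0.32  0.79  2.28]
shift units [0.003 0.003 0.013]
258 [[0.5353, 0.0758], [0.534, 0.0768], [0.5335, 0.0761], [0.5328, 0.0759]]
261 [[0.5368, 0.0758], [0.5353, 0.0771], [0.535, 0.0762], [0.5339, 0.0769]]
264 [[0.5381, 0.0764], [0.5373, 0.0759], [0.5364, 0.0764], [0.5353, 0.0772]]
267 [[0.5394, 0.077], [0.5387, 0.0761], [0.5375, 0.0775], [0.5371, 0.0765]]
270 [[0.5414, 0.0758], [0.5389, 0.0797], [0.5386, 0.0787], [0.5379, 0.0783]]
273 [[0.5428, 0.0763], [0.54, 0.0806], [0.5398, 0.0794], [0.5389, 0.0797]]
276 [[0.542, 0.0819], [0.5414, 0.0809], [0.5411, 0.0799], [0.5394, 0.0821]]
279 [[0.5415, 0.0866], [0.542, 0.083], [0.5414, 0.0829], [0.5394, 0.0859]]
282 [[0.5418, 0.0892], [0.5422, 0.0861], [0.5418, 0.0856], [0.5391, 0.0901]]
285 [[0.5418, 0.0925], [0.5423, 0.0892], [0.5414, 0.0899], [0.5395, 0.0925]]
```

Bottomed out at 14 N, with the button top at 0.0805. The tip is therefore 0.030 above reported z. I'll release and rise.

Request:
play_rows(commands=[{"ax":0,"ay":0,"az":0,"x":0,"y":0,"z":-0.02,"claw":0},{"ax":0,"ay":0,"az":0,"x":0,"y":0,"z":-0.05,"claw":0},{"ax":0,"ay":0,"az":0,"x":0,"y":0,"z":-0.12,"claw":0},{"ax":0,"ay":0,"az":0,"x":0,"y":0,"z":-0.25,"claw":0},{"ax":0,"ay":0,"az":0,"x":0,"y":0,"z":-0.4,"claw":0},{"ax":0,"ay":0,"az":0,"x":0,"y":0,"z":-0.55,"claw":0},{"ax":0,"ay":0,"az":0,"x":0,"y":0,"z":-0.7,"claw":0},{"ax":0,"ay":0,"az":0,"x":0,"y":0,"z":-0.85,"claw":0},{"ax":0,"ay":0,"az":0,"x":0,"y":0,"z":-0.95,"claw":0},{"ax":0,"ay":0,"az":0,"x":0,"y":0,"z":-1,"claw":0}])

```text
time_s: 15.6
eef_pos: [0.5514, -0.1759, 0.2002]
orientation: [0.0, -0.088, 0.996, 0.0]
contact_force: [0.1, 0.6, 0.6]
grip_width: 0.0003
```

Request:
play_rows(commands=[{"ax":0,"ay":0,"az":0,"x":0,"y":0,"z":-0.05,"claw":0},{"ax":0,"ay":0,"az":0,"x":0,"y":0,"z":-0.13,"claw":0},{"ax":0,"ay":0,"az":0,"x":0,"y":0,"z":-0.22,"claw":0},{"ax":0,"ay":0,"az":0,"x":0,"y":0,"z":-0.31,"claw":0},{"ax":0,"ay":0,"az":0,"x":0,"y":0,"z":-0.4,"claw":0},{"ax":0,"ay":0,"az":0,"x":0,"y":0,"z":-0.45,"claw":0},{"ax":0,"ay":0,"az":0,"x":0,"y":0,"z":-0.48,"claw":0},{"ax":0,"ay":0,"az":0,"x":0,"y":0,"z":-0.5,"claw":0},{"ax":0,"ay":0,"az":0,"x":0,"y":0,"z":-0.5,"claw":0},{"ax":0,"ay":0,"az":0,"x":0,"y":0,"z":-0.5,"claw":0}])

```text
time_s: 16.85
eef_pos: [0.5512, -0.1758, 0.2742]
orientation: [-0.0, -0.088, 0.996, 0.0]
contact_force: [0.6, -0.9, 0.8]
grip_width: 0.0002
```

```bash
python3 - <<'E'
from h import *
c=grab('wrist','w7');to([.655,-.1555,.235])
s=grab('side','s7')
cv2.imwrite('pics/c7.png',cv2.resize(cv2.imread('pics/s7.png')[220:370,250:430],(720,600),interpolation=cv2.INTER_CUBIC))
W=wpts(c,np.arange(290,350),np.arange(120,300))[...,:3].reshape(-1,3)
m=np.hypot(W[:,0]-.551,W[:,1]+.1755)<.009; print('button z',np.median(W[m,2]),m.sum())
E
```

```text
t 16.9 tcp [ 0.5512 -0.1758  0.2742] F [0.49 0.84 0.44] w 0.0005083297061049492
ydir 100.13142133421879 tilt [-7.e-04  2.e-04 -1.e+00] q [-0.22  0.27  0.57  1.69 -0.15  1.23  2.14]
shift units [-0.705  0.012  0.261]
button z 0.0865410766854921 234
```

View pics/c7.png

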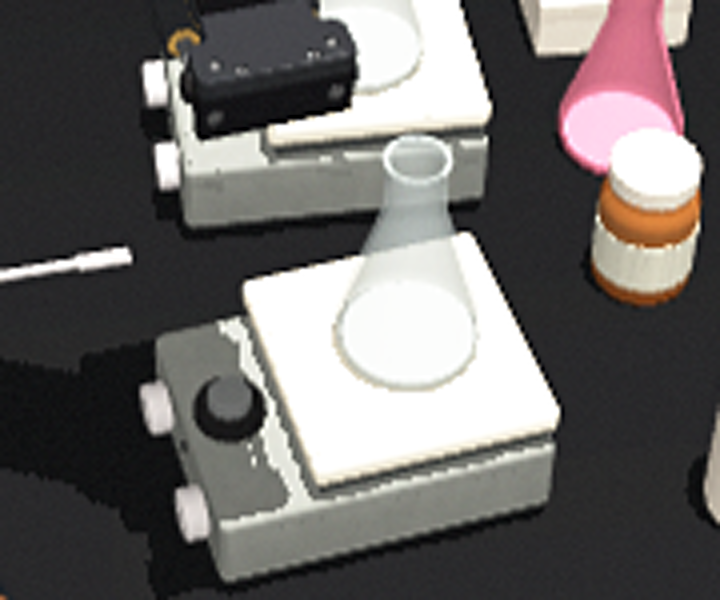

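The button is back up at 0.0865 and the flask stands as before, with its mouth at (354.5,260) in the side view. Next I'll point at it with the tip at 0.265, which is reported z 0.235.

Request:
play_rows(commands=[{"ax":0,"ay":0,"az":0,"x":-0.06,"y":0,"z":0,"claw":0},{"ax":0,"ay":0,"az":0,"x":-0.18,"y":0,"z":0,"claw":0},{"ax":0,"ay":0,"az":0,"x":-0.32,"y":0.01,"z":0,"claw":0},{"ax":0,"ay":0,"az":0,"x":-0.46,"y":0.01,"z":0,"claw":0},{"ax":0,"ay":0,"az":0,"x":-0.58,"y":0.01,"z":0,"claw":0},{"ax":0,"ay":0,"az":0,"x":-0.66,"y":0.01,"z":0,"claw":0},{"ax":0,"ay":0,"az":0,"x":-0.7,"y":0.01,"z":0.05,"claw":0},{"ax":0,"ay":0,"az":0,"x":-0.705,"y":0.01,"z":0.12,"claw":0},{"ax":0,"ay":0,"az":0,"x":-0.705,"y":0.01,"z":0.17,"claw":0},{"ax":0,"ay":0,"az":0,"x":-0.705,"y":0.01,"z":0.19,"claw":0}])

```text
time_s: 18.2
eef_pos: [0.6545, -0.1559, 0.2454]
orientation: [-0.001, -0.088, 0.996, 0.0]
contact_force: [0.3, -0.1, 0.5]
grip_width: 0.0002
```

```bash
python3 - <<'E'
from h import *
to([.655,-.1555,.235])
s=grab('side','s8');c=grab('wrist','w8')
o=np.zeros((400,800,3),np.uint8);o[:,:400]=cv2.resize(cv2.imread('pics/s8.png')[190:310,290:410],(400,400),interpolation=cv2.INTER_CUBIC)
o[:300,400:]=cv2.resize(cv2.imread('pics/w8.png')[170:320,220:420],(400,300),interpolation=cv2.INTER_CUBIC)
cv2.imwrite('pics/c8.png',o)
E
```

```text
t 18.2 tcp [ 0.6545 -0.1559  0.2454] F [ 0.3  -0.09  0.53] w 0.00024066659644419774
ydir 100.10108528212866 tilt [-1.2e-03  5.0e-04 -1.0e+00] q [-0.19  0.46  0.54  1.5  -0.24  1.25  2.12]
shift units [-0.004  0.002  0.069]
```

View pics/c8.png

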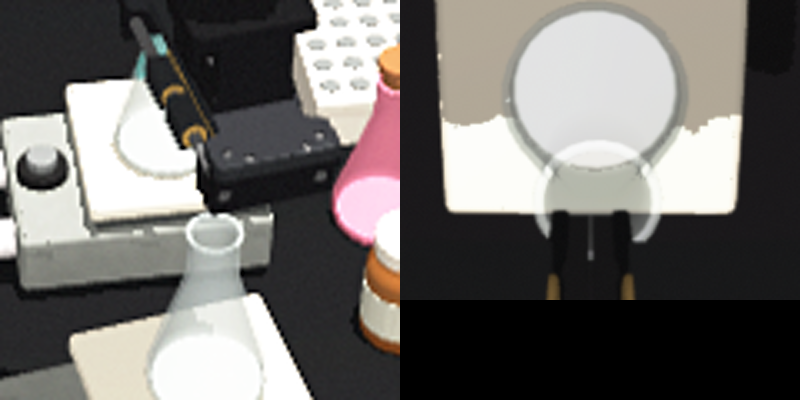

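```bash
python3 - <<'E'
from h import *
c=dict(np.load('w8.npz'))
f=240/np.tan(np.radians(float(c['vfov']))/2)
im=cv2.imread('pics/w8.png')[225:305,260:380];cv2.imwrite('pics/c8b.png',cv2.resize(im,(780,520),interpolation=cv2.INTER_CUBIC))
def wr(u,v,z):
    d=np.array([u-c['cx'],v-c['cy']]);r=np.hypot(*d);t=r/f
    D=c['T'][:3,:3]@np.array([*(d/r*np.sin(t)),np.cos(t)]);return c['T'][:3,3]+D*(z-c['T'][2,3])/D[2]
# project circle at candidate mouth onto image
Ti=np.linalg.inv(c['T']);o=cv2.resize(im,(780,520),interpolation=cv2.INTER_CUBIC)
for (cx,cy),col in (((.655,-.1555),(0,0,255)),((.657,-.157),(0,255,0))):
  for a in np.linspace(0,2*np.pi,60):
    p=Ti@np.array([cx+.019*np.cos(a),cy+.019*np.sin(a),.24,1]);r=np.hypot(p[0],p[1]);t=np.arctan2(r,p[2])
    u=c['cx']+p[0]/r*t*f;v=c['cy']+p[1]/r*t*f;cv2.circle(o,(int((u-260+.5)*6.5),int((v-225+.5)*6.5)),2,col,-1)
cv2.imwrite('pics/c8b.png',o)
E
```

```text
(no output)
```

View pics/c8b.png

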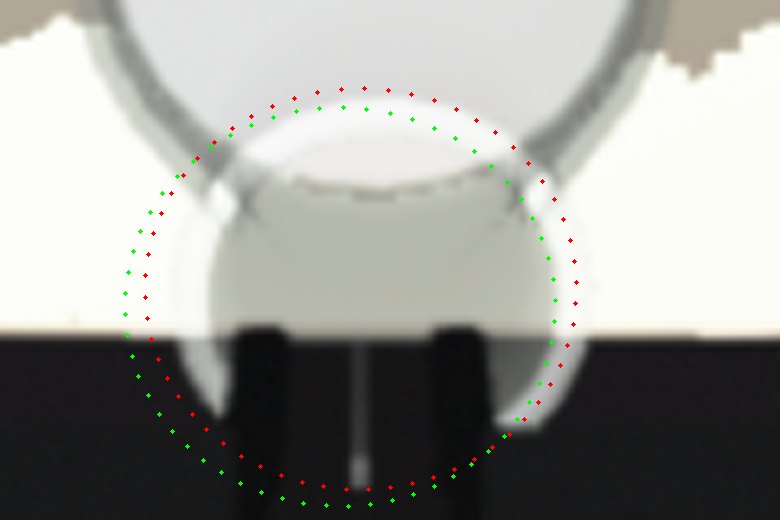

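Request:
play_rows(commands=[{"ax":0,"ay":0,"az":0,"x":-0.005,"y":0.006,"z":0.025,"claw":0},{"ax":0,"ay":0,"az":0,"x":-0.01,"y":0.012,"z":0.05,"claw":0},{"ax":0,"ay":0,"az":0,"x":-0.01,"y":0.012,"z":0.065,"claw":0},{"ax":0,"ay":0,"az":0,"x":-0.01,"y":0.012,"z":0.069,"claw":0},{"ax":0,"ay":0,"az":0,"x":-0.01,"y":0.012,"z":0.069,"claw":0},{"ax":0,"ay":0,"az":0,"x":-0.01,"y":0.012,"z":0.069,"claw":0},{"ax":0,"ay":0,"az":0,"x":-0.01,"y":0.012,"z":0.069,"claw":0},{"ax":0,"ay":0,"az":0,"x":-0.01,"y":0.012,"z":0.069,"claw":0},{"ax":0,"ay":0,"az":0,"x":-0.01,"y":0.012,"z":0.069,"claw":0},{"ax":0,"ay":0,"az":0,"x":-0.01,"y":0.012,"z":0.069,"claw":0}])

```text
time_s: 19.55
eef_pos: [0.6564, -0.1538, 0.2357]
orientation: [-0.0, -0.088, 0.996, 0.0]
contact_force: [-0.3, -0.5, 1.2]
grip_width: 0.0007
```

Request:
play_rows(commands=[{"ax":0,"ay":0,"az":0,"x":0,"y":0,"z":0,"claw":0},{"ax":0,"ay":0,"az":0,"x":0,"y":0,"z":0,"claw":0},{"ax":0,"ay":0,"az":0,"x":0,"y":0,"z":0,"claw":0},{"ax":0,"ay":0,"az":0,"x":0,"y":0,"z":0,"claw":0},{"ax":0,"ay":0,"az":0,"x":0,"y":0,"z":0,"claw":0},{"ax":0,"ay":0,"az":0,"x":0,"y":0,"z":0,"claw":0},{"ax":0,"ay":0,"az":0,"x":0,"y":0,"z":0,"claw":0},{"ax":0,"ay":0,"az":0,"x":0,"y":0,"z":0,"claw":0},{"ax":0,"ay":0,"az":0,"x":0,"y":0,"z":0,"claw":0},{"ax":0,"ay":0,"az":0,"x":0,"y":0,"z":0,"claw":0}])

```text
time_s: 20.8
eef_pos: [0.6564, -0.1537, 0.2357]
orientation: [-0.0, -0.088, 0.996, 0.0]
contact_force: [0.1, -0.1, 0.3]
grip_width: 0.0004
```

```bash
python3 - <<'E'
from h import *
r,s=to([.655,-.154,.235]);c=grab('wrist','w9')
L=r.inv().apply(wpts(c,[310,318],np.arange(270,300,3))[...,:3].reshape(-1,3)-s['eef_pos']); print((L*1000).round().astype(int).tolist())
cv2.imwrite('pics/c9.png',cv2.resize(cv2.imread('pics/w9.png')[215:315,250:390],(700,500),interpolation=cv2.INTER_CUBIC))
E
```

```text
t 20.8 tcp [ 0.6564 -0.1537  0.2357] F [ 0.14 -0.13  0.35] w 0.00039833810209643984
ydir 100.13239368438154 tilt [-0.e+00  1.e-04 -1.e+00] q [-0.19  0.47  0.54  1.51 -0.25  1.23  2.12]
shift units [ 0.009 -0.     0.005]
[[-13, -3, 37], [-14, 2, 39], [-13, -3, 31], [-14, 2, 34], [-13, -3, 26], [-13, 2, 27], [10, -2, -32], [10, 2, -32], [10, -2, -37], [10, 2, -36], [9, -2, -38], [9, 2, -38], [10, -2, -42], [9, 2, -41], [10, -2, -45], [10, 1, -46], [9, -2, -47], [9, 1, -48], [9, -2, -51], [9, 1, -50]]
```

View pics/c9.png

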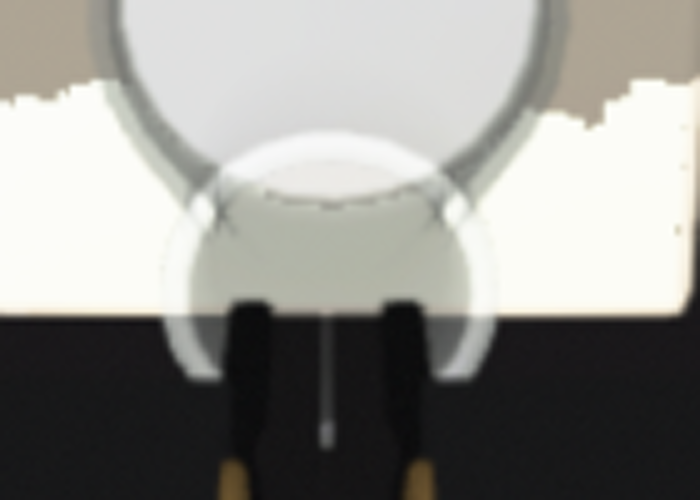

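The ring is centred on the fingertips and the tips are about 26 mm over the rim. One more hold, then rise and go to the stopper.

Request:
play_rows(commands=[{"ax":0,"ay":0,"az":0,"x":0,"y":0,"z":0,"claw":0},{"ax":0,"ay":0,"az":0,"x":0,"y":0,"z":0,"claw":0},{"ax":0,"ay":0,"az":0,"x":0,"y":0,"z":0,"claw":0},{"ax":0,"ay":0,"az":0,"x":0,"y":0,"z":0,"claw":0},{"ax":0,"ay":0,"az":0,"x":0,"y":0,"z":0,"claw":0},{"ax":0,"ay":0,"az":0,"x":0,"y":0,"z":0,"claw":0},{"ax":0,"ay":0,"az":0,"x":0,"y":0,"z":-0.1,"claw":0},{"ax":0,"ay":0,"az":0,"x":0,"y":0,"z":-0.22,"claw":0},{"ax":0,"ay":0,"az":0,"x":0,"y":0,"z":-0.32,"claw":0},{"ax":0,"ay":0,"az":0,"x":0,"y":0,"z":-0.36,"claw":0}])

```text
time_s: 22.1
eef_pos: [0.657, -0.1541, 0.2918]
orientation: [0.001, -0.088, 0.996, -0.0]
contact_force: [0.4, 0.1, 0.2]
grip_width: 0.0004
```

Request:
play_rows(commands=[{"ax":0,"ay":0,"az":0,"x":0.05,"y":0,"z":0,"claw":0},{"ax":0,"ay":0,"az":0,"x":0.14,"y":-0.03,"z":0,"claw":0},{"ax":0,"ay":0,"az":0,"x":0.25,"y":-0.06,"z":0,"claw":0},{"ax":0,"ay":0,"az":0,"x":0.37,"y":-0.09,"z":0,"claw":0},{"ax":0,"ay":0,"az":0,"x":0.49,"y":-0.12,"z":0,"claw":0},{"ax":0,"ay":0,"az":0,"x":0.61,"y":-0.15,"z":0,"claw":0},{"ax":0,"ay":0,"az":0,"x":0.73,"y":-0.18,"z":0,"claw":0},{"ax":0,"ay":0,"az":0,"x":0.85,"y":-0.2,"z":0,"claw":0},{"ax":0,"ay":0,"az":0,"x":0.95,"y":-0.2,"z":0,"claw":0},{"ax":0,"ay":0,"az":0,"x":1,"y":-0.2,"z":0,"claw":0}])

```text
time_s: 23.35
eef_pos: [0.5131, -0.2098, 0.2899]
orientation: [0.0, -0.088, 0.996, 0.0]
contact_force: [-0.3, -1.0, 0.9]
grip_width: 0.0002
```

```bash
python3 - <<'E'
from h import *
to([.4025,-.2585,.029])
E
```

```text
t 23.35 tcp [ 0.5131 -0.2098  0.2899] F [-0.28 -0.95  0.95] w 0.0001554544123018467
ydir 100.1165600774394 tilt [ 5.e-04  4.e-04 -1.e+00] q [-0.18  0.21  0.59  1.72 -0.12  1.25  2.19]
shift units [ 0.784 -0.19   1.739]
```

Request:
play_rows(commands=[{"ax":0,"ay":0,"az":0,"x":0.06,"y":-0.01,"z":0,"claw":0},{"ax":0,"ay":0,"az":0,"x":0.18,"y":-0.04,"z":0,"claw":0},{"ax":0,"ay":0,"az":0,"x":0.32,"y":-0.08,"z":0,"claw":0},{"ax":0,"ay":0,"az":0,"x":0.46,"y":-0.12,"z":0.1,"claw":0},{"ax":0,"ay":0,"az":0,"x":0.58,"y":-0.15,"z":0.25,"claw":0},{"ax":0,"ay":0,"az":0,"x":0.68,"y":-0.17,"z":0.4,"claw":0},{"ax":0,"ay":0,"az":0,"x":0.75,"y":-0.19,"z":0.55,"claw":0},{"ax":0,"ay":0,"az":0,"x":0.78,"y":-0.19,"z":0.68,"claw":0},{"ax":0,"ay":0,"az":0,"x":0.784,"y":-0.19,"z":0.77,"claw":0},{"ax":0,"ay":0,"az":0,"x":0.784,"y":-0.19,"z":0.8,"claw":0}])

```text
time_s: 24.6
eef_pos: [0.4027, -0.2585, 0.1693]
orientation: [-0.0, -0.088, 0.996, 0.0]
contact_force: [1.3, 0.2, -1.3]
grip_width: 0.0004
```

```bash
python3 - <<'E'
from h import *
to([.4025,-.2585,.029]);c=grab('wrist','w10');s=grab('side','s10')
Ti=np.linalg.inv(c['T']);f=240/np.tan(np.radians(float(c['vfov']))/2)
p=Ti@np.array([.4025,-.2585,.034,1]);r=np.hypot(p[0],p[1]);t=np.arctan2(r,p[2]);print(c['cx']+p[0]/r*t*f,c['cy']+p[1]/r*t*f)
E
```

```text
t 24.6 tcp [ 0.4027 -0.2585  0.1693] F [ 1.3   0.22 -1.29] w 0.0003514125098641023
ydir 100.10924349296586 tilt [-7.e-04  4.e-04 -1.e+00] q [-0.07  0.19  0.63  2.04 -0.14  0.96  2.38]
shift units [ 0.001 -0.     0.935]
314.546703698919 216.02748918362323
```

View pics/w10.png

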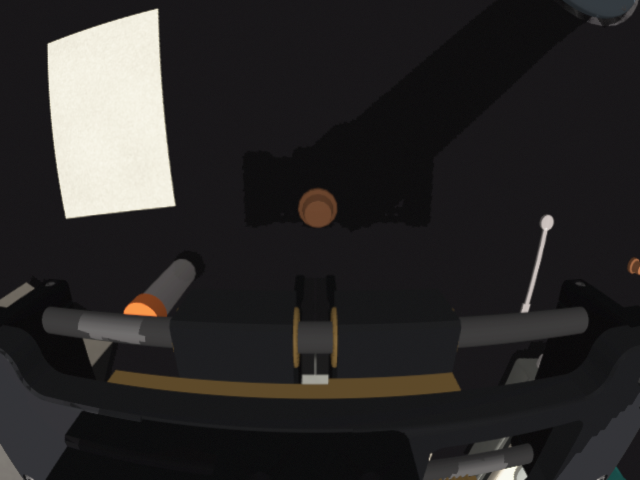

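View pics/s10.png

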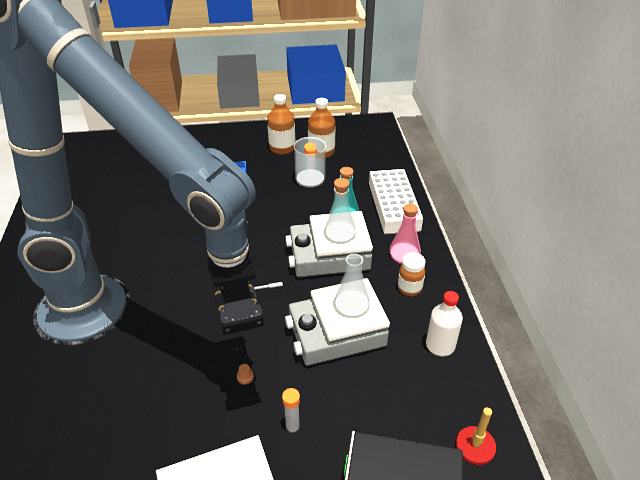

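```bash
python3 - <<'E'
from h import *
c=dict(np.load('w10.npz'))
cv2.imwrite('pics/c10.png',cv2.resize(cv2.imread('pics/w10.png')[180:240,280:360],(800,600),interpolation=cv2.INTER_CUBIC))
W=wpts(c,np.arange(295,342),np.arange(185,232))[...,:3].reshape(-1,3)
m=(W[:,2]>.029)&(W[:,2]<.04);print(m.sum(),W[m].mean(0),cv2.minEnclosingCircle(W[m,:2].astype(np.float32)))
m=(W[:,2]>.007)&(W[:,2]<.04);print(m.sum(),cv2.minEnclosingCircle(W[m,:2].astype(np.float32)))
E
```

```text
617 [ 0.39954432 -0.25626803  0.03334419] ((0.39973437786102295, -0.25618138909339905), 0.013161257840692997)
1136 ((0.40017464756965637, -0.25602781772613525), 0.01923404075205326)
```

View pics/c10.png

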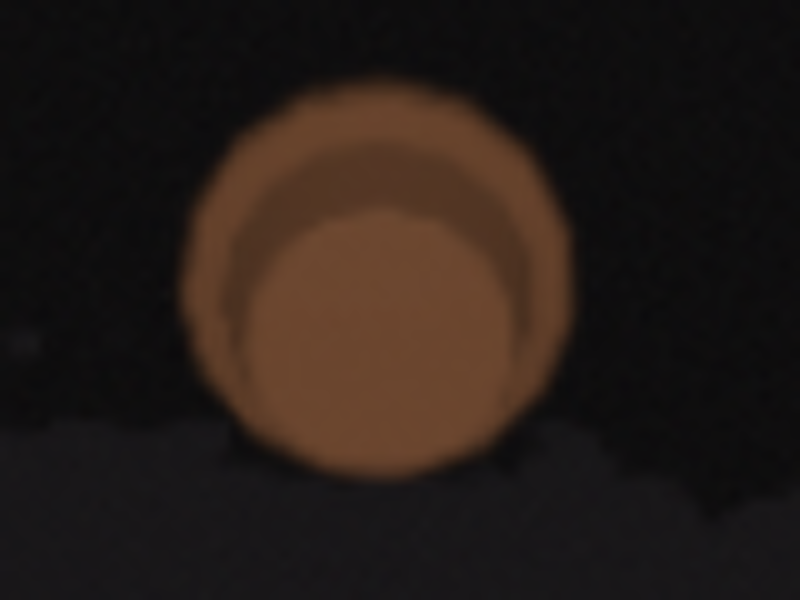

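The wrist view shows the large stopper at (318,214), 38 mm across. Depth puts it at (0.400,-0.256), against (0.4025,-0.2585) from the fixed cameras, so I'll aim between the two.

Request:
play_rows(commands=[{"ax":0,"ay":0,"az":0,"x":0.01,"y":0.01,"z":0.05,"claw":0},{"ax":0,"ay":0,"az":0,"x":0.01,"y":0.01,"z":0.15,"claw":0},{"ax":0,"ay":0,"az":0,"x":0.01,"y":0.01,"z":0.28,"claw":0},{"ax":0,"ay":0,"az":0,"x":0.01,"y":0.01,"z":0.42,"claw":0},{"ax":0,"ay":0,"az":0,"x":0.01,"y":0.01,"z":0.56,"claw":0},{"ax":0,"ay":0,"az":0,"x":0.01,"y":0.01,"z":0.7,"claw":0},{"ax":0,"ay":0,"az":0,"x":0.01,"y":0.01,"z":0.8,"claw":0},{"ax":0,"ay":0,"az":0,"x":0.01,"y":0.01,"z":0.87,"claw":0},{"ax":0,"ay":0,"az":0,"x":0.01,"y":0.01,"z":0.92,"claw":0},{"ax":0,"ay":0,"az":0,"x":0.01,"y":0.01,"z":0.935,"claw":0}])

```text
time_s: 25.95
eef_pos: [0.4015, -0.2572, 0.0293]
orientation: [-0.0, -0.088, 0.996, 0.0]
contact_force: [0.2, -0.6, 0.1]
grip_width: 0.0004
```

Request:
play_rows(commands=[{"ax":0,"ay":0,"az":0,"x":0,"y":0,"z":0,"claw":0},{"ax":0,"ay":0,"az":0,"x":0,"y":0,"z":0,"claw":0},{"ax":0,"ay":0,"az":0,"x":0,"y":0,"z":0,"claw":0},{"ax":0,"ay":0,"az":0,"x":0,"y":0,"z":0,"claw":0},{"ax":0,"ay":0,"az":0,"x":0,"y":0,"z":0,"claw":0},{"ax":0,"ay":0,"az":0,"x":0,"y":0,"z":0,"claw":0},{"ax":0,"ay":0,"az":0,"x":0,"y":0,"z":0,"claw":0},{"ax":0,"ay":0,"az":0,"x":0,"y":0,"z":0,"claw":0},{"ax":0,"ay":0,"az":0,"x":0,"y":0,"z":0,"claw":0},{"ax":0,"ay":0,"az":0,"x":0,"y":0,"z":0,"claw":0}])

```text
time_s: 27.2
eef_pos: [0.4015, -0.2572, 0.0295]
orientation: [0.0, -0.088, 0.996, 0.0]
contact_force: [-0.3, -0.2, 0.9]
grip_width: 0.0002
```

```bash
python3 - <<'E'
from h import *
to([.401,-.2572,.029]);c=grab('wrist','w11');s=grab('side','s11')
o=np.zeros((400,800,3),np.uint8);o[:,:400]=cv2.resize(cv2.imread('pics/s11.png')[310:430,200:320],(400,400),interpolation=cv2.INTER_CUBIC)
o[:300,400:]=cv2.resize(cv2.imread('pics/w11.png')[200:350,220:420],(400,300),interpolation=cv2.INTER_CUBIC)
cv2.imwrite('pics/c11.png',o)
E
```

```text
t 27.2 tcp [ 0.4015 -0.2572  0.0295] F [-0.29 -0.2   0.94] w 0.00019810979301709798
ydir 100.1294919776137 tilt [ 0.e+00  1.e-04 -1.e+00] q [ 0.06  0.41  0.52  2.17 -0.34  0.64  2.57]
shift units [0.003 0.001 0.003]
```

View pics/c11.png

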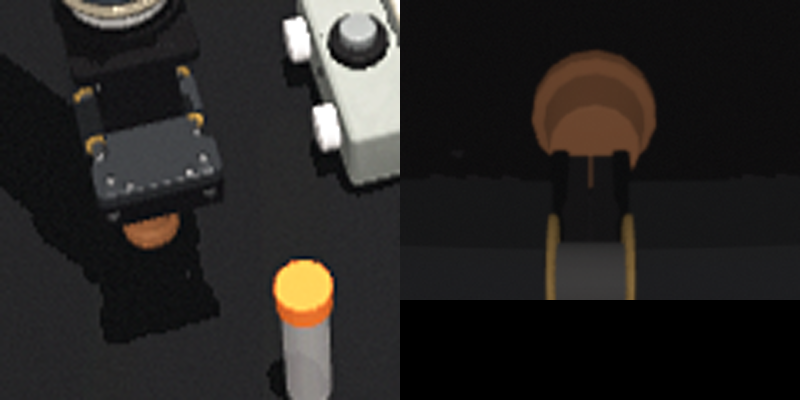

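Request:
play_rows(commands=[{"ax":0,"ay":0,"az":0,"x":0,"y":0,"z":0,"claw":0},{"ax":0,"ay":0,"az":0,"x":0,"y":0,"z":0,"claw":0},{"ax":0,"ay":0,"az":0,"x":0,"y":0,"z":0,"claw":0},{"ax":0,"ay":0,"az":0,"x":0,"y":0,"z":0,"claw":0},{"ax":0,"ay":0,"az":0,"x":0,"y":0,"z":0,"claw":0},{"ax":0,"ay":0,"az":0,"x":0,"y":0,"z":0,"claw":0},{"ax":0,"ay":0,"az":0,"x":0,"y":0,"z":0,"claw":0},{"ax":0,"ay":0,"az":0,"x":0,"y":0,"z":0,"claw":0},{"ax":0,"ay":0,"az":0,"x":0,"y":0,"z":0,"claw":0},{"ax":0,"ay":0,"az":0,"x":0,"y":0,"z":0,"claw":0}])

```text
time_s: 28.55
eef_pos: [0.4015, -0.2572, 0.0295]
orientation: [0.0, -0.088, 0.996, 0.0]
contact_force: [0.2, -1.1, -0.9]
grip_width: 0.0003
```

Request:
play_rows(commands=[{"ax":0,"ay":0,"az":0,"x":0,"y":0,"z":0,"claw":0},{"ax":0,"ay":0,"az":0,"x":0,"y":0,"z":0,"claw":0},{"ax":0,"ay":0,"az":0,"x":0,"y":0,"z":0,"claw":0},{"ax":0,"ay":0,"az":0,"x":0,"y":0,"z":0,"claw":0},{"ax":0,"ay":0,"az":0,"x":0,"y":0,"z":0,"claw":0},{"ax":0,"ay":0,"az":0,"x":0,"y":0,"z":0,"claw":0},{"ax":0,"ay":0,"az":0,"x":0,"y":0,"z":0,"claw":0},{"ax":0,"ay":0,"az":0,"x":0,"y":0,"z":0,"claw":0},{"ax":0,"ay":0,"az":0,"x":0,"y":0,"z":0,"claw":0},{"ax":0,"ay":0,"az":0,"x":0,"y":0,"z":0,"claw":0}])

```text
time_s: 29.8
eef_pos: [0.4015, -0.2572, 0.0295]
orientation: [0.0, -0.088, 0.996, 0.0]
contact_force: [-0.0, -0.2, 0.0]
grip_width: 0.0005
```

```bash
python3 - <<'E'
from h import *
s=robot.state();print(s['time_s'],s['eef_pos'],s['contact_force'])
robot.sign_off()
E
```

```text
29.8 [ 0.40153117 -0.25720926  0.02949712] [-0.03931368 -0.16707298  0.03780684]
the job is handed in; nothing more can be done
```

The job is done and handed in at 29.8 s, in the order asked; no verdict was reported.

- **Button:** I pressed the button of the right-hand hotplate, which holds the open flask. It met its stop at 14 N with its top at about 0.081 m. After release the top read 0.0865 m again.
- **Open flask:** I pointed at its mouth for more than 2 s with the fingertips about 26 mm over the rim, and the wrist view showed them centred on it.
- **Larger stopper:** I pointed at it for more than 3 s with the fingertips about 25 mm over its top. I was still pointing there, touching nothing, when I handed in.

**Disagreements in the checks:**
- **Fingertip position:** The real fingertips end about 30 mm short of the reported TCP. The depth images showed this, and so did the contact with the button. I corrected all pointing heights for it, so they rest on this estimate (30–32 mm).
- **Stopper position:** The wrist camera and the fixed cameras disagreed by about 3 mm on where the stopper stands, so I aimed between the two.

I did not re-measure the other objects at the end. The side picture taken before the last descent showed nothing moved, and away from the button the force readings stayed at noise level.

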